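Finish the diet tray with the matching tumbler and ring for service

ROBOT

A 6-joint arm with a two-finger parallel gripper is mounted at the origin on a cart in front of the work surface, level with it; the furniture and walls round the work are solid. World frame = base frame: x ahead of the robot, y to its left, z up, the work surface at z = 0. Lengths are in mm, angles in rad, forces in N, time in s.
With the tool pointing down it reaches from about 350 to 975 mm from the base axis. Payload 7.1 kg.
Tool frame: the origin (TCP) lies at the very end of the fingers, on their centre line; the grasp point (between the pads) lies 19 mm behind it; z points along the fingers, y is the line along which they close (so a half turn about z gives the same grasp; the last joint's range is limited). The gripper opens to 88 mm and grips with 3 to 60 N. Pads are 20 mm wide; open, the fingers measure 115 mm over their backs; the gripper's body (75 mm by 178 mm) begins 61 mm behind the grasp point.
Start: joints at [-1.333, 0.423, 1.63, -0, 1.089, -0.019], TCP at [158.761, -604.483, 196.875] pointing down, gripper open.
Joint ranges: [-3, 3], [-0.9, 2.11], [0.09, 2.58], [-1.31, 4.45], [0.11, 2.69], [-2.54, 2.54]. Speed limits (rad/s): [2.39, 2.39, 3.01, 3.14, 3.14, 3.14].

INTERFACE

Orientations are given as a rotation vector (axis times angle).
In Python, from workcell import ctrl, optics gives the robot as it stands.
- The arm moves only by the shell command python3 -m jog 'ROWS'. ROWS is JSON, a list of rows, each a list of 7 numbers: the shift along the tool's x, y, z in units of 40 mm (1.0 is 40 mm), then the turn, a rotation vector about the tool's x, y, z in units of 6 degrees (1.0 is 6 degrees), then the opening, from 0 (shut) to 1 (fully open). A call has 1 to 20 rows; each row shifts and turns the commanded pose from where the row before left it, along the tool's axes as they then stand; what a row does not reach is not made up. A row lasts 1/10 s, in which the tool goes at most 50 mm and 8.59 degrees, less where a joint would pass 70% of its speed; a pose out of reach is approached as far as the arm can. A call is refused whole if a number of a shift passes 1 or a number of a turn 1, either way. A call with a gripper value outside its range is refused whole. The fingers move at their own pace and stop on an object; the grip force is fixed at half the most. Time passes only in rows, so rows that do not move let the fingers close. It gives the time, the measured TCP pose, the force, the opening and the grip force at its end, in the units of the state.
- ctrl.get_obs(): the state, without advancing time (a new reading comes with each control period).
- optics.get_image(name): name is "scene" or "top" or "wrist"; returns the picture (384x512x3 uint8, red, green, blue); there is no depth.
- optics.camera_model(name): a dict with "fov_y" (degrees; the focal length in pixels is half the picture's height over the tangent of half this angle, whatever the lens; pixels are square), "cx", "cy" (the principal point, pixels), "view" (4x4, takes a point from world to camera coordinates); the wrist camera has in their place "hand_eye" (4x4, takes a point from camera to tool coordinates, whose origin is the TCP and whose axes are the flange's). Camera axes: x right, y up, looking along -z (the intrinsics and any distortion apply to the point x, -y, -z); pixel columns grow to the right and rows downward; lengths in mm; the calibration is good to about 2 mm. A picture is of the moment at which its call begins: read the wrist's pose just before it. camera_model takes no time and is no camera call.
- ctrl.close_job(): hands the job in; it is judged then, once.
Trained networks look in the newest picture that a camera, given by its name, has taken for a name from the list of things; names that differ only in an ending like _2 or _b are one class to them, and where a whole thing is asked for, a point or a joint stands for the part that bears it (a point fixed in the world has none). Each returns a list of dicts, best first, with "conf" (0 to 1); they miss things now and then, are a little off and sometimes report something else, mostly with a low value. They report only what shows in the picture. A call takes as long as a camera call.
- optics.masks_of(target, camera): "pixels" (384x512 bool, what is visible of it) and "extent" ([centre column, centre row, width, height] in pixels, round what is visible of it).
The state is a dict: "t": time; "qpos": joint angles; "qvel": joint speeds; "joint_torque": joint torques, N m; "ee_pos": TCP position; "orientation": TCP orientation; "ft_force": force on the tool from outside, world axes, zero at the start; "moment": the same for the moment, N m; "width": finger opening in mm; "grasp_force": force on a finger pad.
Only numpy, scipy, OpenCV 4.12 (cv2) and the standard library are available. Lean on these libraries where they do the work, as an engineer would, in place of code of your own. Each camera call takes 0.05 s, during which the arm holds its last target. There are 200 camera calls.

TASK

The tray at the right-hand end of the serving cart is laid with one bowl and a spoon, and the bowl's colour tells which crockery this guest's diet needs. Turn the upside-down tumbler of the same colour over so that it stands mouth up on the free part of that tray beside the bowl, without letting it drop or fall over and without disturbing the bowls or the other tumbler. Only when the tray is complete, push the plunger of the counter bell fully down to ring for service, and let go of it.

Things in the scene. Friction and masses are not known exactly. Their poses are not given: they have to be found in the camera images.
- serving_tray: shallow beige serving tray at the cart's right-hand end, fixed, 261 x 361 x 21 mm, its long side along its y axis. Origin: centre of its underside. The flat floor lies 2 mm above the origin and is free within x +-115 mm, y +-165 mm; the rim is 19 mm high. The bowl stands towards the tray's -y end, the spoon lies along x near the middle, the +y end is free for the tumbler
- dip_bowl: blue round bowl, 105 mm wide, 47 mm high, upright, origin at the centre of its underside. Stands either on the tray or on a 120 mm square cork mat behind the bell
- sauce_bowl: orange round bowl, 96 mm wide, 43 mm high, upright, origin at the centre of its underside. Stands on the tray or on the cork mat, wherever the blue bowl is not
- tray_spoon: steel spoon, 195 x 42 x 15 mm, lying on the tray along the tray's x axis, origin at the centre of its underside
- tumbler_blue: dark blue eight-sided tumbler, 104 mm high, about 0.14 kg, at first upside down on the cart. 66 mm across flats at the mouth, 60 mm at the foot, walls 3 mm; does not roll when laid on a flat. Origin: centre of the mouth. z runs from the mouth to the closed foot (up while it is upside down, down once it stands mouth up); x and y pass through the middles of flats, one every 45 degrees
- tumbler_blue_foot (a point): centre of the outer face of the blue tumbler's closed foot, 104 mm from the centre of the mouth
- tumbler_orange: orange tumbler, the same shape, size and axes as the blue one
- tumbler_orange_foot (a point): centre of the outer face of the orange tumbler's closed foot
- bell_top (a point): top of the bell's plunger head (21 mm wide), on the axis of a fixed chrome counter bell 82 mm wide; about 68 mm above the cart at rest
- bell_plunger (a joint): travel of the bell's spring plunger: 0 at rest, 0.009 m fully down at its stop; it takes about 6 N to reach the stop and springs back up when let go

How it is judged:
By the outcome, as a careful person would: the job done as asked, in the order asked, and still so for the second after the job is handed in, with the robot touching nothing.
It also fails if it takes over 69 s, if anything falls off the work surface, if the arm or the gripper's body presses on something with over 40 N, if the wrist force passes 120 N, or if a joint passes its speed limit or range.

## Working session

There is one attempt and no reset: what is moved stays moved. The work goes in short steps, Python scripts to look and compute and a shell command to move; the robot and the scene stay as the last step left them, time stands still between calls to the robot, and variables do not carry over. Pictures are saved under pics/ and viewed, at most 10 in all, crops included, and the job is handed in when it is done.

```bash
mkdir -p pics; ls
python3 - <<'E'
from workcell import ctrl, optics
import cv2, numpy as np
a=[optics.get_image(n) for n in("scene","top")]
for n,i in zip(("scene","top"),a): cv2.imwrite(f"pics/{n}0.png",i[:,:,::-1])
for n in("scene","top","wrist"):
    m=optics.camera_model(n); print(n,{k:(np.round(v,3).tolist()) if not isinstance(v,str) else v for k,v in m.items()})
o=ctrl.get_obs(); print(o)
for cam in("scene","top"):
  for t in("serving_tray","dip_bowl","sauce_bowl","tumbler_blue","tumbler_orange","bell_top","tray_spoon"):
    print(cam,t,[(round(d["conf"],2),np.round(d["extent"]).tolist(), int(d["pixels"].sum())) for d in optics.masks_of(t,cam)][:3])
E
```

```text
pics
scene {'fov_y': 45.323, 'cx': 253.802, 'cy': 185.302, 'view': [[-0.855, -0.518, -0.013, 541.771], [0.189, -0.335, 0.923, -212.343], [-0.482, 0.787, 0.385, -1068.991], [0.0, 0.0, 0.0, 1.0]]}
top {'fov_y': 43.745, 'cx': 246.323, 'cy': 194.156, 'view': [[-0.027, -1.0, 0.005, 35.219], [0.987, -0.025, 0.161, -608.811], [-0.161, 0.009, 0.987, -1278.958], [0.0, 0.0, 0.0, 1.0]]}
wrist {'fov_y': 70.148, 'cx': 255.77, 'cy': 193.827, 'hand_eye': [[-0.001, 0.967, 0.255, 69.541], [1.0, 0.001, -0.0, 0.529], [-0.0, 0.255, -0.967, -186.459], [0.0, 0.0, 0.0, 1.0]]}
{'t': 0.1, 'qpos': array([-1.33305551e+00,  4.23759848e-01,  1.63059494e+00,  1.32414279e-05,
        1.08858259e+00, -1.89934284e-02]), 'qvel': array([ 0.0001617 , -0.00103745, -0.0015395 , -0.00042358, -0.00134668,
        0.00074568]), 'joint_torque': array([ 4.50469261e-04, -5.45612955e+01, -2.74324769e+01,  6.44074380e-02,
        1.87794724e-02, -1.63532923e-05]), 'ee_pos': array([ 158.61119451, -603.99719615,  196.18962317]), 'orientation': array([-3.11441868e+00, -4.01989724e-01,  2.12166517e-04]), 'ft_force': array([-0.681655
[... 347 characters left out ...]
10.0, 237.0, 30.0, 49.0], 1170)]
scene tumbler_orange [(0.56, [211.0, 237.0, 32.0, 52.0], 1226)]
scene bell_top []
scene tray_spoon [(0.43, [312.0, 188.0, 45.0, 18.0], 88)]
top serving_tray [(0.73, [339.0, 216.0, 131.0, 100.0], 10251)]
top dip_bowl [(0.75, [242.0, 137.0, 38.0, 37.0], 1092), (0.41, [170.0, 197.0, 34.0, 29.0], 590), (0.25, [134.0, 262.0, 36.0, 28.0], 658)]
top sauce_bowl [(0.68, [378.0, 207.0, 32.0, 38.0], 911)]
top tumbler_blue [(0.72, [135.0, 262.0, 36.0, 29.0], 658)]
top tumbler_orange [(0.73, [171.0, 197.0, 24.0, 30.0], 614)]
top bell_top [(0.63, [224.0, 193.0, 9.0, 9.0], 28)]
top tray_spoon [(0.93, [342.0, 214.0, 14.0, 66.0], 452), (0.71, [133.0, 262.0, 35.0, 28.0], 647)]
```

View pics/top0.png

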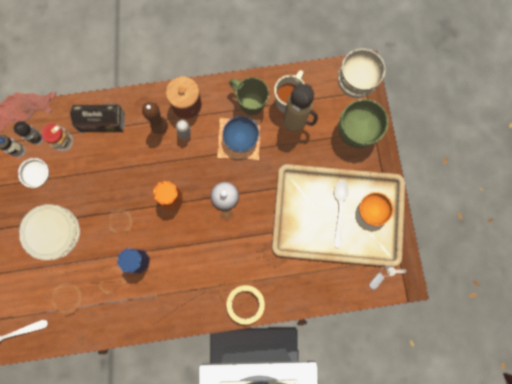

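View pics/scene0.png

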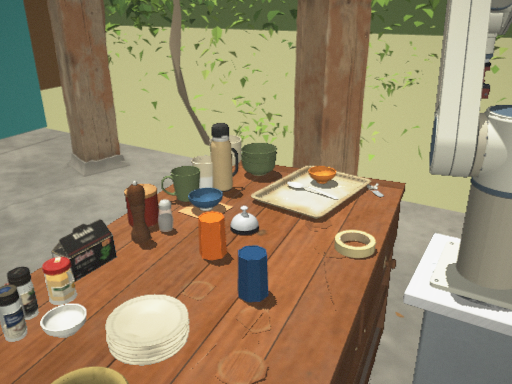

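The orange bowl is on the tray at (376,210) in the top view, so the orange tumbler is the one to flip. In the top view it is at (166,193), the blue one at (132,262), the bell at (225,195), and the tray's free end is near (297,212). The arm is out of the top view.

My plan is to flip it in two 90° swings, with the tool leaning ±45° and one lay-down on the cart between them.

```bash
cat > h.py <<'E'
import numpy as np, cv2
from scipy.spatial.transform import Rotation as R
from scipy.optimize import least_squares
from workcell import ctrl, optics
def cam(name,obs=None):
    m=optics.camera_model(name); f=192/np.tan(np.radians(m["fov_y"])/2)
    if name=="wrist":
        T=np.eye(4);T[:3,:3]=R.from_rotvec(obs["orientation"]).as_matrix();T[:3,3]=obs["ee_pos"]
        V=np.linalg.inv(T@np.array(m["hand_eye"]))
    else: V=np.array(m["view"])
    return V,f,m["cx"],m["cy"]
def proj(c,P):
    V,f,cx,cy=c; p=np.atleast_2d(P)@V[:3,:3].T+V[:3,3]
    return np.c_[cx+f*p[:,0]/-p[:,2],cy-f*p[:,1]/-p[:,2]]
def ray(c,uv):
    V,f,cx,cy=c; d=np.array([(uv[0]-cx)/f,-(uv[1]-cy)/f,-1]); I=np.linalg.inv(V)
    d=I[:3,:3]@d; return I[:3,3],d/np.linalg.norm(d)
def onz(c,uv,z):
    o,d=ray(c,uv); return o+d*(z-o[2])/d[2]
def tri(rays):
    A=sum(np.eye(3)-np.outer(d,d) for o,d in rays); b=sum((np.eye(3)-np.outer(d,d))@o for o,d in rays)
    return np.linalg.solve(A,b)
def tumbler(x,y,z,yaw,top=60,bot=66):
    a=yaw+np.radians(22.5+45*np.arange(8)); k=.5/np.cos(np.pi/8)
    u=np.c_[np.cos(a),np.sin(a)]
    return np.r_[np.c_[u*bot*k,0*a],np.c_[u*top*k,0*a+104]]+[x,y,z]
def ext(p): 
    lo,hi=p.min(0),p.max(0); return np.r_[lo,hi]
def mext(m):
    r,c=np.nonzero(m); return np.array([c.min()-.0,r.min()-.0,c.max()+1.,r.max()+1.])-.5
def iou(c,P,m):
    im=np.zeros(m.shape,np.uint8); cv2.fillConvexPoly(im,cv2.convexHull(np.round(proj(c,P)*16).astype(np.int32)),1,shift=4)
    return (im.astype(bool)&m).sum()/(im.astype(bool)|m).sum()
E
python3 - <<'E'
from h import *
o=ctrl.get_obs(); optics.get_image("scene");optics.get_image("top")
C={n:cam(n) for n in("scene","top")}
best=lambda t,n:(optics.masks_of(t,n) or [None])[0]
for t in("tumbler_orange","tumbler_blue"):
    M={n:best(t,n) for n in C}
    f=lambda p:np.concatenate([ext(proj(C[n],tumbler(*p,0)))-mext(M[n]["pixels"]) for n in C])
    s=least_squares(f,[600,200,0]); print(t,s.x.round(1),s.fun.round(1),[M[n]["extent"] for n in C])
    print([ (y,[round(iou(C[n],tumbler(*s.x,np.radians(y)),M[n]["pixels"]),3) for n in C]) for y in range(0,45,9)])
d=best("serving_tray","top")
cnt=max(cv2.findContours(d["pixels"].astype(np.uint8),0,2)[0],key=cv2.contourArea)
b=cv2.boxPoints(cv2.minAreaRect(cnt)); w=np.array([onz(C["top"],p,21) for p in b]); print("tray",w.round(0).tolist(),w.mean(0))
print("edges",np.linalg.norm(np.diff(w,axis=0),axis=1), np.degrees(np.arctan2(*(w[1]-w[0])[1::-1])))
for t in("bell_top",):
    d=best(t,"top"); print(t,onz(C["top"],d["extent"][:2],68), tri([ray(C["top"],d["extent"][:2]),ray(C["scene"],(244.5,208.5))]))
for t in("sauce_bowl","tray_spoon","dip_bowl"):
    d=best(t,"top"); print(t,onz(C["top"],d["extent"][:2],30))
E
```

```text
tumbler_orange [611.3 236.9   1.7] [ 1.  -0.1  0.4  0.4 -0.3 -0.5 -0.5 -0.8] [[210.6, 237.8, 29.0, 49.6], [169.5, 198.4, 27.0, 29.1]]
[(0, [np.float64(0.924), np.float64(0.903)]), (9, [np.float64(0.929), np.float64(0.896)]), (18, [np.float64(0.927), np.float64(0.892)]), (27, [np.float64(0.934), np.float64(0.892)]), (36, [np.float64(0.932), np.float64(0.894)])]
tumbler_blue [436.5 329.5   3.3] [ 0.4 -0.5  1.3  0.7 -0.6 -0.8 -0.3 -1.1] [[254.2, 275.3, 32.2, 57.0], [133.1, 261.1, 37.3, 29.9]]
[(0, [np.float64(0.912), np.float64(0.875)]), (9, [np.float64(0.906), np.float64(0.865)]), (18, [np.float64(0.912), np.float64(0.868)]), (27, [np.float64(0.92), np.float64(0.868)]), (36, [np.float64(0.931), np.float64(0.877)])]
tray [[437.0, -44.0, 21.0], [701.0, -75.0, 21.0], [660.0, -445.0, 21.0], [398.0, -403.0, 21.0]] [ 548.9896203  -241.81932238   21.        ]
edges [265.0668967  372.53232172 264.78468246] -6.787659802560083Traceback (most recent call last):
  File "<stdin>", line 15, in <module>
TypeError: 'NoneType' object is not subscriptable
```

```bash
python3 -m jog '[[0.81,-0.87,-0.08,0,0,0,1],[0.81,-0.87,-0.08,0,0,0,1],[0.81,-0.87,-0.08,0,0,0,1],[0.81,-0.87,-0.08,0,0,0,1],[0.81,-0.87,-0.08,0,0,0,1],[0.81,-0.87,-0.08,0,0,0,1],[0.81,-0.87,-0.08,0,0,0,1],[0.81,-0.87,-0.08,0,0,0,1],[0.81,-0.87,-0.08,0,0,0,1],[0.81,-0.87,-0.08,0,0,0,1],[0.81,-0.87,-0.08,0,0,0,1],[0.81,-0.87,-0.08,0,0,0,1],[0.81,-0.87,-0.08,0,0,0,1],[0.81,-0.87,-0.08,0,0,0,1],[0.81,-0.87,-0.08,0,0,0,1],[0.81,-0.87,-0.08,0,0,0,1],[0.81,-0.87,-0.08,0,0,0,1],[0.81,-0.87,-0.08,0,0,0,1],[0.81,-0.87,-0.08,0,0,0,1],[0.81,-0.87,-0.08,0,0,0,1]]'; python3 -c "
from h import *
o=ctrl.get_obs();print(o['qpos'].round(3),o['t']);c=cam('top')
for n,uv,z in(('bell',(224,193),68),('milltop',(150,108),160),('millbase',(158,130),0),('shaker',(183,126),90),('thermos',(303,92),220),('spool',(182,92),90)):print(n,onz(c,uv,z).round())"
```

```text
t: 3.2
ee_pos: [609.3, 235.3, 261.0]
orientation: [3.116, 0.403, 0.0]
ft_force: [1.0, 0.9, 0.3]
width: 87.9
grasp_force: 0.0
[ 0.35   0.404  1.505 -0.     1.233  1.664] 3.2
bell [611.  80.  68.]
milltop [826. 266. 160.]
millbase [815. 274.   0.]
shaker [797. 189.  90.]
thermos [ 837. -128.  220.]
spool [896. 191.  90.]
```

```bash
python3 -m jog '[[0,0,0,0,0,-1,1],[0,0,0,0,0,-1,1],[0,0,0,0,0,-1,1],[0,0,0,0,0,-1,1],[0,0,0,0,0,-1,1],[0,0,0,0,0,-1,1],[0,0,0,0,0,-1,1],[0,0,0,0,0,-1,1],[0,0,0,0,0,-1,1],[0,0,0,0,0,-1,1],[0,0,0,0,0,-1,1],[0,0,0,0,0,-1,1],[0,0,0,0,0,-1,1],[0,0,0,0,0,-1,1],[0,0,0,0,0,-1,1],[0,0,0,0,0,-1,1]]' | head -1
cat > look.py <<'E'
from h import *
import sys
def look(tag,t="tumbler_orange"):
    o=ctrl.get_obs(); im=optics.get_image("wrist"); cv2.imwrite(f"pics/{tag}.png",im[:,:,::-1])
    d=optics.masks_of(t,"wrist"); d=d[0] if d else None
    print(tag,o["t"],o["ee_pos"].round(1),R.from_rotvec(o["orientation"]).as_matrix().round(3).tolist(),o["qpos"].round(2), d and (d["conf"],d["extent"]))
    np.save(f"pics/{tag}.npy",dict(o=o,m=d and d["pixels"]),allow_pickle=True); return o,d,im
E
python3 -c "
from look import *
look('w1')"
python3 -m jog '[[0,0,0,0,0,-1,1],[0,0,0,0,0,-1,1],[0,0,0,0,0,-1,1],[0,0,0,0,0,-1,1],[0,0,0,0,0,-1,1],[0,0,0,0,0,-1,1],[0,0,0,0,0,-1,1],[0,0,0,0,0,-1,1],[0,0,0,0,0,-1,1],[0,0,0,0,0,-1,1],[0,0,0,0,0,-1,1],[0,0,0,0,0,-1,1],[0,0,0,0,0,-1,1],[0,0,0,0,0,-1,1],[0,0,0,0,0,-1,1]]' | head -3
python3 - <<'E'
from look import *
look('w2')
D=[np.load(f"pics/w{i}.npy",allow_pickle=True).item() for i in(1,2)]
C=[cam("wrist",d["o"]) for d in D]
f=lambda p:np.concatenate([ext(proj(c,tumbler(*p)))-mext(d["m"]) for c,d in zip(C,D)])
for y0 in(0,15,30): 
    s=least_squares(f,[611,237,0,np.radians(y0)]); print(s.x.round(2),np.degrees(s.x[3]),s.fun.round(1),[round(iou(c,tumbler(*s.x),d["m"]),3) for c,d in zip(C,D)])
E
```

```text
t: 4.8
w1 4.8 [608.7 233.2 260.8] [[-0.358, 0.934, -0.0], [0.934, 0.358, -0.0], [0.0, -0.0, -1.0]] [ 0.35  0.4   1.51 -0.    1.23 -0.02] (0.78, [258.9, 171.1, 47.9, 63.2])
t: 6.4
ee_pos: [608.7, 233.3, 260.9]
orientation: [0.566, -3.09, -0.0]
w2 6.4 [608.7 233.3 260.9] [[-0.935, -0.355, -0.0], [-0.355, 0.935, 0.0], [0.0, 0.0, -1.0]] [ 0.35  0.4   1.51  0.    1.23 -1.59] (0.86, [256.4, 177.2, 47.6, 62.5])
[ 6.1154e+02  2.3515e+02 -6.7000e-01  2.0000e-01] 11.48856697800779 [-0.2  0.8  1.3  0.4  0.9 -0.6  0.1 -0.7] [np.float64(0.941), np.float64(0.935)]
[ 6.1154e+02  2.3515e+02 -6.7000e-01  2.0000e-01] 11.48859650871827 [-0.2  0.8  1.3  0.4  0.9 -0.6  0.1 -0.7] [np.float64(0.941), np.float64(0.935)]
[6.1157e+02 2.3544e+02 1.4000e-01 5.1000e-01] 29.21517350176489 [-0.2  0.8  1.   0.2  0.8 -0.4 -0.  -0.5] [np.float64(0.919), np.float64(0.91)]
```

View pics/w2.png

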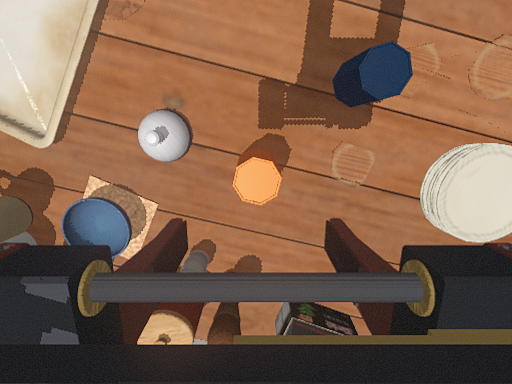

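Run:
```python
from h import *
for t in("w1","w2"):
    d=np.load(f"pics/{t}.npy",allow_pickle=True).item(); c=cam("wrist",d["o"]); im=cv2.imread(f"pics/{t}.png").astype(float)
    P=proj(c,[612,235,104])[0]; v=im[:,:,2]+im[:,:,1]; y,x=np.mgrid[:384,:512]
    near=np.hypot(x-P[0],y-P[1])<34
    rat=near&(im[:,:,2]-im[:,:,0]>120); 
    th=cv2.threshold(v[rat].clip(0,510).__truediv__(2).astype(np.uint8),0,255,cv2.THRESH_OTSU)[0]*2
    m=(rat&(v>th)).astype(np.uint8); n,l,s,ce=cv2.connectedComponentsWithStats(m); k=1+s[1:,4].argmax()
    pts=np.argwhere(l==k)[:,::-1]; w=np.array([onz(c,p,104)[:2] for p in pts]); g=w.mean(0)
    # yaw maximising inscribed count for octagon 60 AF
    q=w-g; best=[]
    for a in range(0,45,1):
        n_=np.radians(a+45*np.arange(8)); best.append((np.mean((q@np.array([np.cos(n_),np.sin(n_)])).max(1)<29.3),np.abs((q@np.array([np.cos(n_),np.sin(n_)]))).max(0).std().round(3),(q@np.array([np.cos(n_),np.sin(n_)])).max(0).mean().round(2),a))
    print(t,th,len(pts),g.round(1),sorted(best,key=lambda b:b[2])[:6],sorted(best,key=lambda b:-b[2])[:3])
    im2=cv2.resize(im[int(P[1])-45:int(P[1])+45,int(P[0])-45:int(P[0])+45],None,fx=6,fy=6,interpolation=cv2.INTER_CUBIC); cv2.imwrite(f"pics/{t}c.png",im2)
```

```text
w1 392.0 1666 [611.4 236. ] [(np.float64(0.968187274909964), np.float64(0.245), np.float64(29.81), 8), (np.float64(0.9663865546218487), np.float64(0.23), np.float64(29.82), 7), (np.float64(0.9657863145258103), np.float64(0.274), np.float64(29.87), 9), (np.float64(0.9675870348139256), np.float64(0.232), np.float64(29.9), 6), (np.float64(0.9651860744297719), np.float64(0.268), np.float64(30.0), 10), (np.float64(0.9663865546218487), np.float64(0.234), np.float64(30.04), 5)] [(np.float64(0.9477791116446579), np.float64(0.238), np.float64(31.44), 29), (np.float64(0.9477791116446579), np.float64(0.235), np.float64(31.44), 30), (np.float64(0.9453781512605042), np.float64(0.232), np.float64(31.44), 31)]
w2 380.0 1628 [611.6 234.8] [(np.float64(0.9748157248157249), np.float64(0.331), np.float64(29.46), 7), (np.float64(0.972972972972973), np.float64(0.336), np.float64(29.5), 6), (np.float64(0.9735872235872236), np.float64(0.264), np.float64(29.52), 8), (np.float64(0.9735872235872236), np.float64(0.311), np.float64(29.62), 5), (np.float64(0.976044226044226), np.float64(0.236), np.float64(29.64), 9), (np.float64(0.9717444717444718), np.float64(0.29), np.float64(29.75), 4)] [(np.float64(0.9551597051597052), np.float64(0.387), np.float64(31.4), 29), (np.float64(0.9533169533169533), np.float64(0.402), np.float64(31.4), 30), (np.float64(0.9533169533169533), np.float64(0.417), np.float64(31.4), 31)][ WARN:0@0.417] global loadsave.cpp:1063 imwrite_ Unsupported depth image for selected encoder is fallbacked to CV_8U.
```

```bash
cat > rel.py <<'E'
# remaining tool-frame shift (units of 40 mm) to a desired grasp point, and tool axes
from h import *
import sys
o=ctrl.get_obs(); M=R.from_rotvec(o["orientation"]).as_matrix(); g=o["ee_pos"]-19*M[:,2]
print("t",round(o["t"],2),"grasp",g.round(1),"ee",o["ee_pos"].round(1),"q",o["qpos"].round(2),"w",round(o["width"],1),"F",o["ft_force"].round(1))
print("x",M[:,0].round(3),"y",M[:,1].round(3),"z",M[:,2].round(3),"y-az",round(np.degrees(np.arctan2(M[1,1],M[0,1])),1),"lean",round(np.degrees(np.arctan2(M[2,0],-M[2,2])),1),"y-tilt",round(np.degrees(np.arcsin(M[2,1])),1))
if len(sys.argv)>1:
    d=np.array(eval(sys.argv[1]),float)-g; print("units",(M.T@d/40).round(3))
E
python3 -m jog '[[0,0,0,0,0,1,1],[0,0,0,0,0,1,1],[0,0,0,0,1,0.2,1],[0,0,0,0,1,0,1],[-0.5,0,0,0,1,0,1],[-0.8,0,0,0,1,0,1],[-0.8,0,0.5,0,1,0,1],[-0.7,0,0.5,0,0.8,0,1],[0,0,0,0,0,0,1]]'; python3 rel.py [611.5,235.4,65]
```

```text
t: 7.4
ee_pos: [690.6, 242.5, 167.4]
orientation: [0.155, -2.508, 0.061]
ft_force: [-1.1, -0.3, -2.9]
width: 87.9
grasp_force: 0.0
t 7.4 grasp [701.7 244.  182.8] ee [690.6 242.5 167.4] q [ 0.28  0.99  0.8   0.09  1.97 -1.4 ] w 87.9 F [-1.1 -0.3 -2.9]
x [-0.802 -0.097  0.589] y [-0.126  0.992 -0.008] z [-0.584 -0.08  -0.808] y-az 97.2 lean 36.1 y-tilt -0.4
units [0.095 0.092 3.712]
```

```bash
python3 -m jog '[[0.1,0.1,0.4,0,0,0,1],[0,0,0.7,0,0,0,1],[0,0,0.7,0,0,0,1],[0,0,0.6,0,0,0,1],[0,0,0.5,0,0,0,1],[0,0,0.4,0,0,0,1],[0,0,0.3,0,0,0,1],[0,0,0.1,0,0,0,1],[0,0,0,0,0,0,1]]'|tail -3; python3 rel.py [611.5,235.4,65]; python3 -c "
from look import *
look('w3')"
```

```text
ft_force: [-0.5, -0.2, 0.2]
width: 87.9
grasp_force: 0.0
t 8.3 grasp [616.7 238.3  81.6] ee [606.  236.9  66. ] q [ 0.3   0.93  1.15  0.1   1.66 -1.42] w 87.9 F [-0.5 -0.2  0.2]
x [-0.815 -0.106  0.57 ] y [-0.13   0.992 -0.002] z [-0.565 -0.075 -0.822] y-az 97.5 lean 34.7 y-tilt -0.1
units [-0.122 -0.055  0.42 ]
w3 8.3 [606.  236.9  66. ] [[-0.815, -0.13, -0.565], [-0.106, 0.992, -0.075], [0.57, -0.002, -0.822]] [ 0.3   0.93  1.15  0.1   1.66 -1.42] (0.56, [253.3, 222.3, 103.7, 108.2])
```

View pics/w3.png

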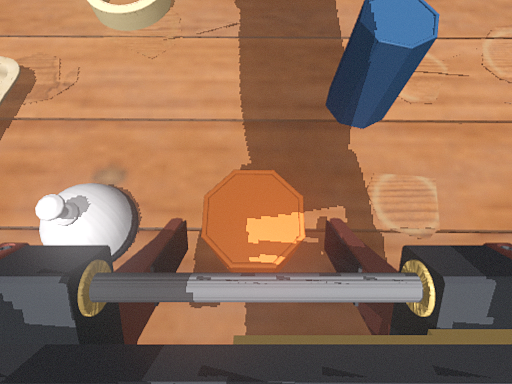

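The tumbler is centred at (253,220) between the fingers and its flats are square to them. I'll finish the approach and close.

```bash
python3 -m jog '[[-0.1,-0.05,0.2,0,0,0,1],[0,0,0.2,0,0,0,1],[0,0,0,0,0,0,1],[0,0,0,0,0,0,0],[0,0,0,0,0,0,0],[0,0,0,0,0,0,0],[0,0,0,0,0,0,0],[0,0,0,0,0,0,0],[0,0,0,0,0,0,0]]'; python3 rel.py [611.5,235.4,65]
```

```text
t: 9.3
ee_pos: [600.5, 234.1, 49.8]
orientation: [0.166, -2.53, 0.053]
ft_force: [0.5, -0.0, 1.6]
width: 61.5
grasp_force: 30.0
t 9.3 grasp [611.2 235.5  65.4] ee [600.5 234.1  49.8] q [ 0.3   0.95  1.17  0.1   1.63 -1.42] w 61.5 F [ 0.5 -0.   1.6]
x [-0.814 -0.107  0.57 ] y [-0.131  0.991 -0.001] z [-0.565 -0.075 -0.821] y-az 97.5 lean 34.8 y-tilt -0.1
units [-0.01  -0.004  0.004]
```

```bash
cat > kin.py <<'E'
from h import *
Q=np.array([[-1.333,.423,1.63,0,1.089,-.019],[.35,.404,1.505,0,1.233,1.664],[.28,.99,.8,.09,1.97,-1.4],[.3,.93,1.15,.1,1.66,-1.42],[.3,.95,1.17,.1,1.63,-1.42]])
P=np.array([[158.8,-604.5,196.9],[609.3,235.3,261],[690.6,242.5,167.4],[606,236.9,66],[600.5,234.1,49.8]])
def fk(q,k):
    a1,d1,L2,a3,L3,L=k
    A=R.from_euler('z',q[0]); B=A*R.from_euler('y',q[1]); p=A.apply([a1,0,d1])+B.apply([0,0,L2])
    Cc=B*R.from_euler('y',q[2]); p=p+Cc.apply([a3,0,L3]); D=Cc*R.from_euler('z',q[3])*R.from_euler('y',q[4])*R.from_euler('z',q[5])
    return p,p+D.apply([0,0,L]),D
f=lambda k:np.r_[np.concatenate([fk(q,k)[1]-p for q,p in zip(Q,P)]),1e-3*(np.array(k)-[0,300,450,0,450,300])]
s=least_squares(f,[0,300,450,0,450,300]); K=s.x
def ik(p,M,q0):
    g=lambda q:np.r_[fk(q,K)[1]-p,200*(R.from_matrix(M).inv()*fk(q,K)[2]).as_rotvec()]
    return least_squares(g,q0)
E
python3 - <<'E'
from kin import *
print(K.round(0),s.fun.round(1)[:15])
o=ctrl.get_obs(); D=fk(o["qpos"],K)[2].as_matrix(); M=R.from_rotvec(o["orientation"]).as_matrix(); T=D.T@M; print(T.round(2))
def tgt(g,az,lean):  # lean + = body outward
    a=np.radians(az);l=np.radians(lean); xi=np.array([-np.cos(a),-np.sin(a),0]);dn=np.array([0,0,-1.])
    z=dn*np.cos(l)+xi*np.sin(l); x=xi*np.cos(l)-dn*np.sin(l); return np.array(g)+19*z,np.c_[x,np.cross(z,x),z]
for g,az,lean in([475,170,32],7.5,-57),([475,170,32],7.5,35),([520,170,32],7.5,-57),([520,170,32],7.5,-50),([500,170,32],7.5,35),([561,-143,70],7.5,-57),([561,-143,70],-7,-57),([561,-143,70],-7,-45):
    p,Mt=tgt(g,az,lean); r=ik(p,Mt@T.T,[.3,.6,1.6,0.1,1,-1.4]); w=fk(r.x,K)[0]; print(g,az,lean,r.x.round(2),round(r.cost,2),w.round())
E
```

```text
[-14. 307. 611.  67. 479. 382.] [-10.4  -7.6   4.4   6.5 -10.5   4.3   0.9 -10.8  -4.    1.   -9.4   1.
  -1.   -8.8  -5.8]
[[ 0. -1. -0.]
 [ 1.  0.  0.]
 [-0. -0.  1.]]
[475, 170, 32] 7.5 -57 [ 0.64  1.06  2.62  0.43 -1.47 -1.32] 0.0 [173. 130. 230.]
[475, 170, 32] 7.5 35 [ 0.28  0.82  1.57  0.09  1.36 -1.47] 0.0 [681. 197. 329.]
[520, 170, 32] 7.5 -57 [ 0.54  0.97  2.54  0.35 -1.34 -1.42] 0.0 [218. 130. 230.]
[520, 170, 32] 7.5 -50 [ 0.5   0.82  2.51  0.32 -1.05 -1.49] 0.0 [245. 134. 265.]
[500, 170, 32] 7.5 35 [ 0.27  0.84  1.51  0.08  1.39 -1.47] 0.0 [706. 197. 329.]
[561, -143, 70] 7.5 -57 [-0.61  0.78  2.43 -0.72 -1.05 -1.62] 0.0 [ 259. -183.  268.]
[561, -143, 70] -7 -57 [-0.39  0.81  2.51 -0.24 -1.17 -1.62] 0.0 [ 259. -106.  268.]
[561, -143, 70] -7 -45 [-0.35  0.6   2.41 -0.26 -0.67 -1.53] 0.0 [ 306. -112.  326.]
```

```bash
cat >> kin.py <<'E'
T=np.array([[0,-1,0],[1,0,0],[0,0,1.]])
def tgt(g,az,lean):
    a=np.radians(az);l=np.radians(lean); xi=np.array([-np.cos(a),-np.sin(a),0]);dn=np.array([0,0,-1.])
    z=dn*np.cos(l)+xi*np.sin(l); x=xi*np.cos(l)-dn*np.sin(l); return np.array(g)+19*z,np.c_[x,np.cross(z,x),z]
E
python3 - <<'E'
from kin import *
q=ctrl.get_obs()["qpos"]
for g,az,lean in([611,235,200],7.5,35),([560,150,220],-40,35),([480,50,250],-82,35),([480,50,180],-82,0),([480,50,180],-82,-30),([480,50,32],-82,-57),([480,50,100],-82,0),([480,50,32],-82,37),([530,-100,200],-82,0),([561,-143,70],-82,-54),([561,-143,70],-97,-54):
    p,Mt=tgt(g,az,lean); r=ik(p,Mt@T.T,q); q=r.x; w=fk(r.x,K)[0]; print(g,az,lean,r.x.round(2),round(r.cost,2),w.round())
E
```

```text
[611, 235, 200] 7.5 35 [ 0.31  0.82  1.1   0.11  1.82 -1.4 ] 0.0 [817. 262. 497.]
[560, 150, 220] -40 35 [ 0.02  0.61  1.47  0.39  1.55 -0.96] 0.0 [719.  16. 517.]
[480, 50, 250] -82 35 [-0.3   0.33  1.87  0.57  1.28 -0.7 ] 0.0 [ 509. -156.  547.]
[480, 50, 180] -82 0 [ 0.1   0.27  1.97  0.    0.89 -0.04] 0.0 [480.  50. 543.]
[480, 50, 180] -82 -30 [ 0.47  0.38  1.96 -0.57  1.06  0.68] 0.0 [455. 230. 494.]
[480, 50, 32] -82 -57 [ 0.68  0.87  1.91 -0.88  1.21  1.24] 0.0 [438. 351. 230.]
[480, 50, 100] -82 0 [ 0.1   0.4   2.04 -0.    0.71 -0.04] 0.0 [480.  50. 463.]
[480, 50, 32] -82 37 [-0.31  0.69  1.97  0.73  0.94 -1.03] 0.0 [ 510. -166.  322.]
[530, -100, 200] -82 0 [-0.19  0.32  1.84  0.    0.98 -0.33] 0.0 [ 530. -100.  563.]
[561, -143, 70] -82 -54 [ 0.28  0.76  1.96 -1.17  1.05  1.09] 0.0 [520. 148. 283.]
[561, -143, 70] -97 -54 [ 0.24  0.81  1.8  -0.94  1.2   1.04] 0.0 [597. 148. 283.]
```

```bash
python3 -m jog '[[0.2,0,-0.3,0,0,0,0],[0.35,0,-0.5,0,0,0,0],[0.45,0,-0.65,0,0,0,0],[0.45,0,-0.65,0,0,0,0],[0,0,0,-0.33,0,0.48,0],[0,0,0,-0.66,0,0.95,0],[0,0,0,-0.66,0,0.95,0],[0,0,0,-0.66,0,0.95,0],[0,0,0,-0.66,0,0.95,0],[0,0,0,-0.66,0,0.95,0],[0,0,0,-0.66,0,0.95,0],[0,0,0,-0.66,0,0.95,0],[0,0,0,-0.66,0,0.95,0],[0,0,0,-0.66,0,0.95,0],[0,0,0,-0.66,0,0.95,0],[0,0,0,-0.66,0,0.95,0],[0,0,0,-0.66,0,0.95,0],[0,0,0,-0.33,0,0.48,0],[0,0,0,0,0,0,0]]';python3 rel.py [480,50,160]
```

```text
t: 11.2
ee_pos: [599.6, 233.8, 152.6]
orientation: [-1.742, -1.976, -0.544]
ft_force: [-0.7, 0.4, -1.4]
width: 61.2
grasp_force: 30.0
t 11.2 grasp [601.  223.1 168.2] ee [599.6 233.8 152.6] q [ 0.05  0.55  1.69  0.7   1.07 -0.48] w 61.2 F [-0.7  0.4 -1.4]
x [-0.103  0.816  0.569] y [ 0.992  0.126 -0.001] z [-0.072  0.565 -0.822] y-az 7.2 lean 34.7 y-tilt -0.0
units [-3.333 -3.545 -2.058]
```

```bash
python3 -m jog '[[-0.38,-0.41,-0.24,0,0,0,0],[-0.5,-0.53,-0.31,0,0,0,0],[-0.5,-0.53,-0.31,0,0,0,0],[-0.5,-0.53,-0.31,0,0,0,0],[-0.5,-0.53,-0.31,0,0,0,0],[-0.5,-0.53,-0.31,0,0,0,0],[-0.4,-0.43,-0.25,0,-0.5,0,0],[0,0,0,0,-1,0,0],[0,0,0,0,-1,0,0],[0,0,0,0,-1,0,0],[0,0,0,0,-1,0,0],[0,0,0,0,-1,0,0],[0,0,0,0,-1,0,0],[0,0,0,0,-1,0,0],[0,0,0,0,-1,0,0],[0,0,0,0,-1,0,0],[0,0,0,0,-1,0,0],[0,0,0,0,-1,0,0],[0,0,0,0,-1,0,0],[0,0,0,0,0,0,0]]';python3 rel.py [480,50,60]
```

```text
t: 13.2
ee_pos: [481.8, 65.3, 143.2]
orientation: [1.677, 1.912, -0.62]
ft_force: [-0.1, -0.3, -2.3]
width: 61.5
grasp_force: 30.0
t 13.2 grasp [480.3  77.5 157.7] ee [481.8  65.3 143.2] q [ 0.53  0.49  1.91 -0.7   1.17  0.83] w 61.5 F [-0.1 -0.3 -2.3]
x [-0.1    0.754 -0.649] y [ 0.992  0.13  -0.003] z [ 0.082 -0.643 -0.761] y-az 7.4 lean -40.4 y-tilt -0.2
units [ 1.065 -0.09   2.3  ]
```

```bash
python3 -m jog '[[0,0,0,0,-1,0,0],[0,0,0,0,-1,0,0],[0.3,0,0.4,0,-0.75,0,0],[0.5,0,0.5,0,0,0,0],[0,0,0,0,0,0,0]]' >/dev/null;python3 rel.py [480,50,50]
```

```text
t 13.7 grasp [480.   67.2 105.4] ee [481.9  51.4  95. ] q [ 0.61  0.72  1.88 -0.87  1.3   1.07] w 61.5 F [-0.1  1.1 -1.2]
x [-0.073  0.543 -0.837] y [ 0.992  0.125 -0.006] z [ 0.101 -0.83  -0.548] y-az 7.2 lean -56.8 y-tilt -0.3
units [ 0.926 -0.046  1.116]
```

```bash
python3 -m jog '[[0.4,0,0.26,0,0,0,0],[0.4,0,0.26,0,0,0,0],[0.4,0,0.26,0,0,0,0],[0.2,0,0.13,0,0,0,0],[0,0,0,0,0,0,0]]' >/dev/null;python3 rel.py [480,67,31.5]
```

```text
t 14.2 grasp [481.2  68.2  41.1] ee [483.2  52.5  30.7] q [ 0.61  0.84  1.86 -0.9   1.24  1.16] w 61.5 F [ 0.6  1.3 -0.8]
x [-0.069  0.544 -0.836] y [ 0.992  0.125 -0.001] z [ 0.104 -0.83  -0.548] y-az 7.2 lean -56.8 y-tilt -0.0
units [ 0.186 -0.035  0.154]
```

```bash
python3 -m jog '[[0.1,0,0.06,0,0,0,0],[0.05,0,0.03,0,0,0,0],[0.02,0,0.015,0,0,0,0],[0,0,0,0,0,0,0]]' |grep force;python3 rel.py [480,67,31.5]; python3 -c "
from h import *
o=ctrl.get_obs();i=optics.get_image('scene');P=proj(cam('scene'),o['ee_pos'])[0].astype(int);print(P);cv2.imwrite('pics/s1.png',cv2.resize(i[max(P[1]-80,0):P[1]+80,max(P[0]-100,0):P[0]+100,::-1],None,fx=4,fy=3.75,interpolation=2))"
```

```text
ft_force: [0.6, -0.3, -0.7]
grasp_force: 30.0
t 14.6 grasp [481.   68.7  33. ] ee [483.   52.9  22.6] q [ 0.62  0.86  1.86 -0.9   1.23  1.17] w 61.4 F [ 0.6 -0.3 -0.7]
x [-0.069  0.543 -0.837] y [ 0.992  0.126 -0.   ] z [ 0.105 -0.83  -0.548] y-az 7.2 lean -56.8 y-tilt -0.0
units [ 0.01  -0.029  0.052]
[290 228]
```

View pics/s1.png

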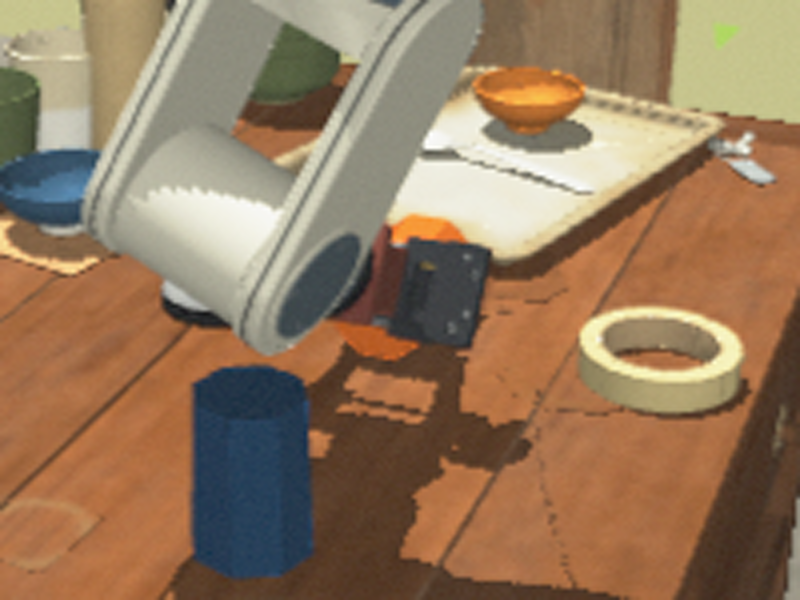

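The crop shows the orange tumbler on its side under the gripper at about (400,280), nearly down. The blue tumbler still stands. I'll lower it until it makes contact.

```bash
python3 -m jog '[[0.02,0,0.014,0,0,0,0],[0,0,0,0,0,0,0]]' |grep ft; python3 -m jog '[[0.02,0,0.014,0,0,0,0],[0,0,0,0,0,0,0]]' |grep ft;python3 -m jog '[[0.01,0,0.007,0,0,0,0],[0,0,0,0,0,0,0]]' |grep ft; python3 rel.py
```

```text
ft_force: [0.1, -0.7, -1.0]
ft_force: [0.6, 0.3, -1.7]
ft_force: [-0.4, -0.6, -1.5]
t 15.25 grasp [480.9  68.5  30.2] ee [482.9  52.7  19.8] q [ 0.62  0.87  1.85 -0.9   1.23  1.18] w 61.4 F [-0.4 -0.6 -1.5]
x [-0.069  0.543 -0.837] y [ 0.992  0.126 -0.001] z [ 0.105 -0.83  -0.548] y-az 7.2 lean -56.8 y-tilt -0.0
```

```bash
python3 -m jog '[[0.02,0,0.014,0,0,0,0],[0,0,0,0,0,0,0]]' |grep ft; python3 -m jog '[[0.02,0,0.014,0,0,0,0],[0,0,0,0,0,0,0]]' |grep ft; python3 rel.py
```

```text
ft_force: [-1.2, 0.8, 3.3]
ft_force: [-2.3, 4.5, 10.7]
t 15.65 grasp [481.   68.4  29.8] ee [483.   52.6  19.4] q [ 0.62  0.87  1.85 -0.9   1.23  1.18] w 61.5 F [-2.3  4.5 10.7]
x [-0.069  0.541 -0.838] y [0.992 0.126 0.   ] z [ 0.105 -0.831 -0.545] y-az 7.2 lean -56.9 y-tilt 0.0
```

```bash
python3 -m jog '[[-0.01,0,-0.007,0,0,0,0],[0,0,0,0,0,0,1],[0,0,0,0,0,0,1],[0,0,0,0,0,0,1],[0,0,0,0,0,0,1],[0,0,-0.3,0,0,0,1],[0,0,-0.6,0,0,0,1],[0,0,-0.9,0,0,0,1],[0,0,-0.9,0,0,0,1],[0,0,-0.6,0,0,0,1],[0,0,0,0,0,0,1]]'; python3 rel.py [484.1,43.6,31.8]; python3 -c "
from look import *
look('w4')"
```

```text
t: 16.75
ee_pos: [470.1, 166.1, 92.3]
orientation: [1.502, 1.706, -0.804]
ft_force: [1.0, 0.8, -1.0]
width: 87.7
grasp_force: 0.0
t 16.75 grasp [468.  181.8 102.8] ee [470.1 166.1  92.3] q [ 0.78  0.78  1.73 -0.74  1.42  1.08] w 87.7 F [ 1.   0.8 -1. ]
x [-0.068  0.546 -0.835] y [0.992 0.129 0.004] z [ 0.11  -0.828 -0.551] y-az 7.4 lean -56.6 y-tilt 0.2
units [-0.434 -0.053  3.881]
w4 16.75 [470.1 166.1  92.3] [[-0.068, 0.992, 0.11], [0.546, 0.129, -0.828], [-0.835, 0.004, -0.551]] [ 0.78  0.78  1.73 -0.74  1.42  1.08] (0.68, [253.8, 190.6, 60.3, 85.9])
```

View pics/w4.png

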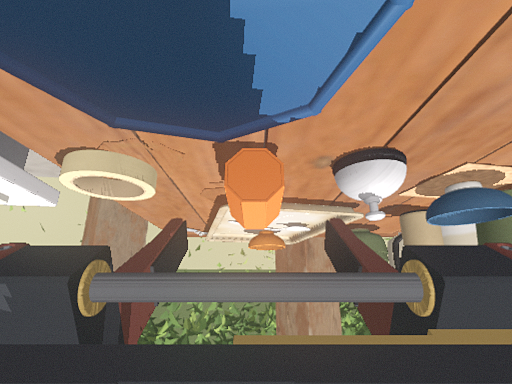

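The blue tumbler sits very near the camera at the top of the frame. The orange one lies foot toward me at (254,190). I'll lift straight up, then swing over to the mouth side.

```bash
python3 -m jog '[[-0.4,0,-0.27,0,0,0,1],[-0.6,0,-0.4,0,0,0,1],[-0.6,0,-0.4,0,0.5,0,1],[-0.3,0,-0.2,0,1,0,1],[0,0,0,0,1,0,1],[0,0,0,0,1,0,1],[0,0,0,0,1,0,1],[0,0,0,0,1,0,1],[0,0,0,0,1,0,1],[0,0,0,0,1,0,1],[0,0,0,0,1,0,1],[0,0,0,0,1,0,1],[0,0,0,0,1,0,1],[0,0,0,0,1,0,1],[0,0,0,0,1,0,1],[0,0,0,0,1,0,1],[0,0,0,0,1,0,1],[0,0,0,0,1,0,1],[0,0,0,0,0.8,0,1],[0,0,0,0,0,0,1]]'>/dev/null; python3 rel.py [493,-26,116]
```

```text
t 18.85 grasp [469.4 148.  194.2] ee [467.8 160.4 179.8] q [-0.14  0.39  1.97  0.77  1.14 -0.72] w 87.8 F [-1.  -0.9 -1. ]
x [-0.087  0.748  0.657] y [ 0.993  0.121 -0.006] z [-0.085  0.652 -0.753] y-az 7.0 lean 41.1 y-tilt -0.4
units [-4.592  0.07  -1.414]
```

```bash
python3 -m jog '[[-0.4,0,-0.13,0,0,0,1],[-0.8,0.02,-0.25,0,0,0,1],[-0.9,0.02,-0.28,0,0,0,1],[-0.9,0.02,-0.28,0,0,0,1],[-0.8,0,-0.25,0,0,0,1],[-0.5,0,-0.15,0,0,0,1],[-0.25,0,-0.08,0,0,0,1],[0,0,0,0,0,0,1]]'>/dev/null; python3 rel.py [484.1,43.6,31.8]
python3 - <<'E'
from look import *
o,d,im=look('w5')
c=cam("wrist",o); optics.get_image("top"); print([ (e["conf"],e["extent"]) for e in optics.masks_of("tumbler_orange","top")])
# predicted model
ax=np.array([.125,-.992,0]); y=np.array([.992,.125,0]); u=np.array([0,0,1.])
m0=np.array([481,68.4,31.1])+65*ax  # mouth centre
def lay(p):
    a=np.radians(p[2]); A=np.array([np.cos(a),np.sin(a),.029]);Y=np.array([-np.sin(a),np.cos(a),0]);U=np.cross(A,Y)
    t=tumbler(0,0,0,0); return np.array([p[0],p[1],33])+t[:,2:]*-A+t[:,:1]*Y+t[:,1:2]*U
m=d["pixels"]; f=lambda p:ext(proj(c,lay(p)))-mext(m)
p0=[m0[0],m0[1],-82.8]; print(m0,f(p0).round(1),round(iou(c,lay(p0),m),3))
s=least_squares(f,p0,x_scale=[1,1,1]); print(s.x.round(1),s.fun.round(1),round(iou(c,lay(s.x),m),3))
E
```

```text
t 19.65 grasp [495.  -23.4 119.6] ee [493.4 -11.1 105.3] q [-0.44  0.59  1.85  0.63  1.21 -0.95] w 87.8 F [-0.2  0.6 -0.4]
x [-0.094  0.749  0.656] y [ 0.992  0.125 -0.001] z [-0.083  0.651 -0.755] y-az 7.2 lean 41.0 y-tilt -0.1
units [-0.159 -0.058  2.77 ]
w5 19.65 [493.4 -11.1 105.3] [[-0.094, 0.992, -0.083], [0.749, 0.125, 0.651], [0.656, -0.001, -0.755]] [-0.44  0.59  1.85  0.63  1.21 -0.95] (0.86, [253.8, 186.4, 71.1, 115.2])
[(0.6, [236.1, 242.7, 38.1, 29.6])]
[489.125   3.92   31.1  ] [-0.3 -1.  -0.4 -0.5] 0.963
[489.6   3.1 -82.8] [-0.  -0.4  0.   0.3] 0.961
```

View pics/w5.png

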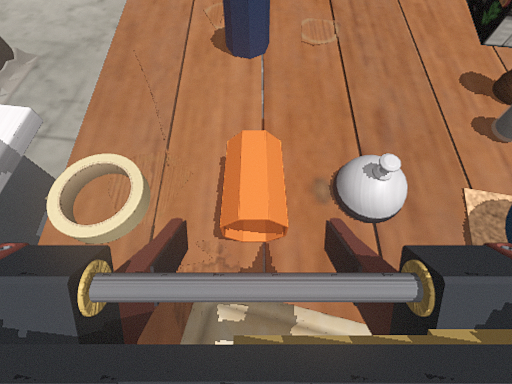

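The picture shows the tumbler on its side with the mouth toward me at (254,230), centred between the fingers. It is within 1 mm of where I predicted.

```bash
python3 -m jog '[[-0.16,-0.05,0.3,0,0,0,1],[0,0,0.6,0,0,0,1],[0,0,0.6,0,0,0,1],[0,0,0.5,0,0,0,1],[0,0,0.4,0,0,0,1],[0,0,0.2,0,0,0,1],[0,0,0,0,0,0,1]]'>/dev/null; python3 rel.py [484.5,42.8,31.9]
```

```text
t 20.55 grasp [484.2  40.7  36.5] ee [482.6  53.   22.2] q [-0.34  0.72  1.92  0.76  1.03 -1.04] w 87.8 F [-0.6  1.1  0.3]
x [-0.095  0.748  0.657] y [ 0.992  0.127 -0.002] z [-0.085  0.651 -0.754] y-az 7.3 lean 41.0 y-tilt -0.1
units [-0.036  0.015  0.121]
```

```bash
python3 -m jog '[[-0.04,0.01,0.12,0,0,0,1],[0,0,0,0,0,0,1],[0,0,0,0,0,0,0],[0,0,0,0,0,0,0],[0,0,0,0,0,0,0],[0,0,0,0,0,0,0],[0,0,0,0,0,0,0],[0,0,0,0,0,0,0]]'; python3 rel.py [561,-143,170]
```

```text
t: 21.35
ee_pos: [483.6, 53.9, 18.4]
orientation: [-1.675, -1.901, -0.626]
ft_force: [-0.4, -2.3, 3.7]
width: 64.1
grasp_force: 30.0
t 21.35 grasp [485.2  41.6  32.7] ee [483.6  53.9  18.4] q [-0.33  0.72  1.92  0.76  1.02 -1.04] w 64.1 F [-0.4 -2.3  3.7]
x [-0.095  0.749  0.656] y [ 0.992  0.126 -0.   ] z [-0.083  0.651 -0.755] y-az 7.2 lean 41.0 y-tilt -0.0
units [-1.383  1.298 -5.75 ]
```

```bash
python3 -m jog '[[0.1,0,-0.12,0,0,0,0],[0.3,0,-0.35,0,0,0,0],[0.5,0,-0.58,0,0,0,0],[0.5,0,-0.58,0,0,0,0],[0.5,0,-0.58,0,0,0,0],[0.3,0,-0.35,0,-0.5,0,0],[0,0,0,0,-1,0,0],[0,0,0,0,-1,0,0],[0,0,0,0,-1,0,0],[0,0,0,0,-1,0,0],[0,0,0,0,-1,0,0],[0,0,0,0,-1,0,0],[0,0,0,0,-1,0,0],[0,0,0,0,-1,0,0],[0,0,0,0,-1,0,0],[0,0,0,0,-1,0,0],[0,0,0,0,-1,0,0],[0,0,0,0,-1,0,0],[0,0,0,0,-1,0,0],[0,0,0,0,-1,0,0]]'>/dev/null; python3 rel.py [561,-143,150]
python3 - <<'E'
from h import *
optics.get_image("top"); c=cam("top")
# bowl, spoon, tray rays
for t,z in(("sauce_bowl",25),("tray_spoon",8),("serving_tray",21),("bell_top",68)):
    for d in optics.masks_of(t,"top")[:1]: print(t,d["conf"],onz(c,d["extent"][:2],z).round(1),d["extent"])
d=optics.masks_of("tray_spoon","top")
if d:
    w=np.array([onz(c,p,8)[:2] for p in np.argwhere(d[0]["pixels"])[:,::-1]]); print("spoon y-range",w[:,1].min(),w[:,1].max(),"x",w[:,0].min(),w[:,0].max())
E
```

```text
t 23.35 grasp [482.   67.5 166.9] ee [483.7  53.9 153.8] q [ 0.55  0.52  1.9  -0.77  1.24  0.89] w 64.2 F [ 0.2  0.  -1.6]
x [-0.086  0.687 -0.722] y [0.992 0.126 0.001] z [ 0.092 -0.716 -0.692] y-az 7.3 lean -46.2 y-tilt 0.1
units [-3.479  1.294  4.243]
sauce_bowl 0.71 [ 561.4 -346.7   25. ] [376.6, 209.1, 34.4, 32.1]
tray_spoon 0.62 [ 553.9 -253.5    8. ] [342.5, 213.3, 13.2, 63.2]
serving_tray 0.89 [ 543.9 -238.4   21. ] [338.3, 216.4, 131.2, 102.0]
bell_top 0.5 [604.1  82.2  68. ] [223.4, 195.6, 12.2, 9.8]
spoon y-range -270.89957637277394 -226.8761033374851 x 458.8540428077868 647.648252149467
```

```bash
python3 -m jog '[[-0.2,0.1,0.28,0,-0.2,0,0],[-0.45,0.17,0.54,0,0,0,0],[-0.5,0.18,0.6,0,0,0,0],[-0.5,0.18,0.6,0,0,0,0],[-0.5,0.18,0.6,0,0,0,0],[-0.5,0.18,0.6,0,0,0,0],[-0.45,0.17,0.54,0,0,0,0],[-0.25,0.1,0.35,0,0,0,0],[0,0,0,0,0,0,0]]'>/dev/null; python3 rel.py [560,-150,100]
python3 - <<'E'
from h import *
i=optics.get_image("scene"); o=ctrl.get_obs()
P=proj(cam('scene'),o['ee_pos'])[0].astype(int);print(P);cv2.imwrite('pics/s2.png',cv2.resize(i[max(P[1]-60,0):P[1]+60,max(P[0]-80,0):P[0]+80,::-1],None,fx=5,fy=5,interpolation=2))
M=R.from_rotvec(o["orientation"]).as_matrix(); g=o["ee_pos"]-19*M[:,2]
print(proj(cam('scene'),np.array([g+[0,0,39],g-[0,0,65]])))
E
```

```text
t 24.55 grasp [ 558.2 -139.8  152.8] ee [ 559.9 -153.7  139.9] q [ 0.15  0.55  1.91 -1.03  1.03  0.75] w 64.2 F [-0.7 -0.2 -1.8]
x [-0.083  0.674 -0.734] y [0.993 0.122 0.   ] z [ 0.089 -0.728 -0.679] y-az 7.0 lean -47.2 y-tilt 0.0
units [0.793 0.013 1.085]
[299 161]
[[298.61371849 146.24113896]
 [297.77499443 178.57514003]]
```

View pics/s2.png

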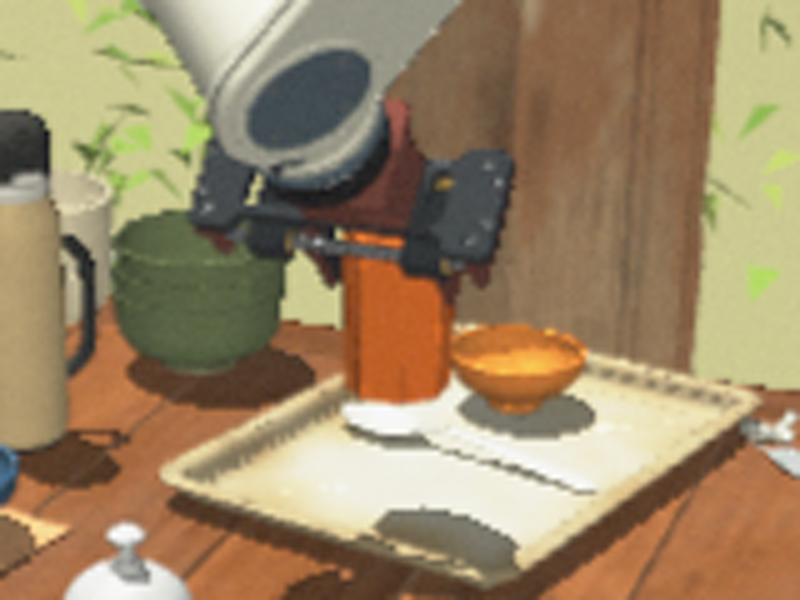

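It shows the tumbler mouth up and vertical at (400,320), above the tray's free end. I'll lower it.

```bash
python3 -m jog '[[0.2,0,0.24,0,0,0,0],[0.35,0,0.42,0,0,0,0],[0.35,0,0.42,0,0,0,0],[0.25,0,0.3,0,0,0,0],[0.1,0,0.12,0,0,0,0],[0.06,0,0.06,0,0,0,0],[0,0,0,0,0,0,0]]'|grep ft; python3 rel.py [560,-150,67]
```

```text
ft_force: [0.4, 0.9, -0.7]
t 25.3 grasp [ 559.8 -146.2   71.4] ee [ 561.6 -160.    58.5] q [ 0.14  0.7   1.92 -1.13  0.95  0.9 ] w 63.9 F [ 0.4  0.9 -0.7]
x [-0.087  0.674 -0.734] y [ 0.992  0.127 -0.001] z [ 0.092 -0.728 -0.68 ] y-az 7.3 lean -47.2 y-tilt -0.0
units [ 0.015 -0.007  0.145]
```

```bash
python3 -m jog '[[0.05,0,0.045,0,0,0,0],[0,0,0,0,0,0,0]]' |grep ft; for i in 1; do python3 -m jog '[[0.018,0,0.017,0,0,0,0],[0,0,0,0,0,0,0]]' |grep ft; python3 -m jog '[[0.018,0,0.017,0,0,0,0],[0,0,0,0,0,0,0]]' |grep ft; done; python3 rel.py
```

```text
ft_force: [0.5, 1.0, -2.1]
ft_force: [0.7, 0.4, -1.0]
ft_force: [-2.1, 3.9, 7.4]
t 25.9 grasp [ 560.1 -146.6   68.1] ee [ 561.9 -160.5   55.2] q [ 0.13  0.7   1.92 -1.14  0.95  0.91] w 64.8 F [-2.1  3.9  7.4]
x [-0.085  0.673 -0.735] y [0.992 0.126 0.   ] z [ 0.093 -0.729 -0.678] y-az 7.2 lean -47.3 y-tilt 0.0
```

```bash
python3 -m jog '[[-0.007,0,-0.007,0,0,0,0],[0,0,0,0,0,0,0.9],[0,0,0,0,0,0,1],[0,0,0,0,0,0,1],[0,0,0,0,0,0,1],[0,0,-0.2,0,0,0,1],[0,0,-0.5,0,0,0,1],[0,0,-0.8,0,0,0,1],[0,0,-0.9,0,0,0,1],[0,0,-0.6,0,0,0,1],[0,0,0,0,0,0,1]]'|grep -E "ft|width"
python3 - <<'E'
from look import *
o,d,im=look('w6'); c=cam("wrist",o)
optics.get_image("top"); optics.get_image("scene")
C=[c,cam("top"),cam("scene")]; M=[d["pixels"]]
for n in("top","scene"):
    e=optics.masks_of("tumbler_orange",n); print(n,[(x["conf"],x["extent"]) for x in e]); 
f=lambda p:ext(proj(c,tumbler(*p,2,0.13,66,60)))-mext(M[0])
s=least_squares(f,[560,-147]); print(s.x.round(1),s.fun.round(1),iou(c,tumbler(*s.x,2,.13,66,60),M[0]))
E
```

```text
ft_force: [0.2, -0.1, -0.1]
width: 88.0
w6 27.0 [552.1 -70.5 138.2] [[-0.085, 0.992, 0.097], [0.675, 0.129, -0.727], [-0.733, 0.004, -0.68]] [ 0.3   0.56  1.89 -0.94  1.11  0.8 ] (0.63, [253.2, 177.4, 62.9, 110.4])
top [(0.94, [310.4, 211.1, 28.7, 28.7])]
scene [(0.71, [298.6, 189.4, 26.6, 37.1])]
[ 559.1 -145.1] [-1.2 -0.1  1.2  1.1] 0.9314553990610329
```

View pics/w6.png

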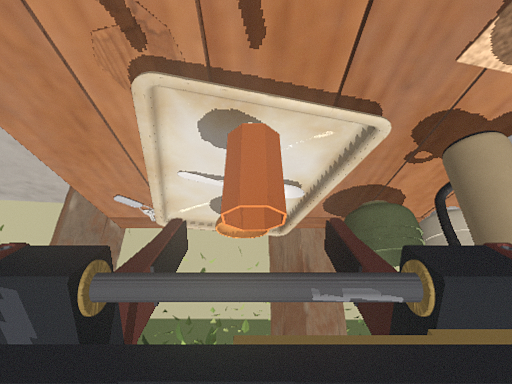

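The tumbler stands mouth up in the tray's free end at (255,180), and the spoon and bowl are undisturbed. Next is the bell, pressed with the fingers shut and the tool vertical.

```bash
python3 -m jog '[[-0.35,0,-0.32,0,0,0,1],[-0.5,0,-0.46,0,0,0,1],[-0.25,0,-0.24,0,0,0,0],[0,0,0,0,1,0,0],[0,0,0,0,1,0,0],[0,0,0,0,1,0,0],[0,0,0,0,1,0,0],[0,0,0,0,1,0,0],[0,0,0,0,1,0,0],[0,0,0,0,1,0,0],[0,0,0,0,0.85,0,0],[0.5,0.3,0,0,0,0,0],[0.9,0.47,0,0,0,0,0],[0.9,0.47,0,0,0,0,0],[0.8,0.4,0,0,0,0,0],[0.48,0.23,0,0,0,0,0],[0,0,0,0,0,0,0]]'|grep -E "ft|width"; python3 rel.py [608,81,150]
python3 - <<'E'
from look import *
o,d,im=look('w7','bell_top'); c=cam("wrist",o); P=proj(c,[608,81,68])[0]; print(P, d and onz(c,d["extent"][:2],60))
E
```

```text
ft_force: [-0.4, -0.8, -0.3]
width: 0.5
t 29.0 grasp [607.1  80.4 213.8] ee [607.   80.4 194.8] q [ 0.11  0.41  1.66 -0.    1.08 -0.01] w 0.5 F [-0.4 -0.8 -0.3]
x [-0.128  0.992 -0.001] y [ 0.992  0.128 -0.001] z [-0.001 -0.002 -1.   ] y-az 7.4 lean -0.1 y-tilt -0.1
units [0.013 0.027 1.595]
w7 29.0 [607.   80.4 194.8] [[-0.128, 0.992, -0.001], [0.992, 0.128, -0.002], [-0.001, -0.001, -1.0]] [ 0.11  0.41  1.66 -0.    1.08 -0.01] (0.59, [262.2, 180.4, 17.5, 17.1])
[256.70816779 181.91518925] [614.54135041  81.94266242  60.        ]
```

View pics/w7.png

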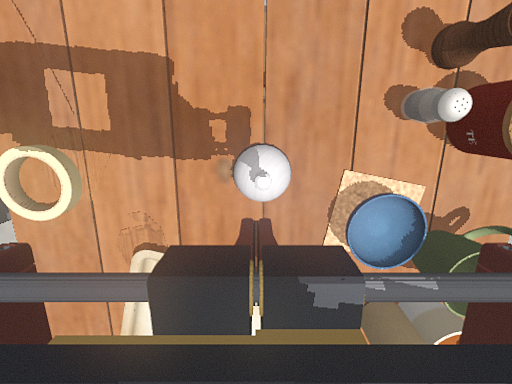

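The plunger head is at (262,181), so the bell is at about (613.5,81.5).

```bash
python3 -m jog '[[0.03,0.16,0.4,0,0,0,0],[0,0,0.9,0,0,0,0],[0,0,0.9,0,0,0,0],[0,0,0.6,0,0,0,0],[0,0,0.15,0,0,0,0],[0,0,0,0,0,0,0]]'|grep -E "ft|ee"
python3 - <<'E'
from look import *
o,d,im=look('w8','bell_top'); c=cam("wrist",o); print(d and onz(c,d["extent"][:2],62))
E
python3 -m jog '[[0,0,0.1,0,0,0,0],[0,0,0,0,0,0,0]]'|grep -E "ft|ee"
```

```text
ee_pos: [612.0, 79.4, 76.2]
ft_force: [0.3, 0.1, 1.2]
w8 29.7 [612.   79.4  76.2] [[-0.125, 0.992, -0.003], [0.992, 0.125, -0.002], [-0.002, -0.003, -1.0]] [ 0.11  0.57  1.72 -0.    0.86 -0.01] (0.68, [259.3, 207.8, 26.6, 18.2])
[614.07859045  84.50493372  62.        ]
ee_pos: [613.4, 80.3, 74.4]
ft_force: [-0.3, -0.7, 0.3]
```

```bash
python3 -m jog '[[0.04,0,0.1,0,0,0,0],[0,0,0.1,0,0,0,0],[0,0,0,0,0,0,0]]'|grep -E "ft|ee"; python3 -m jog '[[0,0,0.08,0,0,0,0],[0,0,0,0,0,0,0]]'|grep -E "ft|ee";python3 -m jog '[[0,0,0.08,0,0,0,0],[0,0,0,0,0,0,0]]'|grep -E "ft|ee"
```

```text
ee_pos: [612.2, 82.0, 65.1]
ft_force: [0.4, -0.9, 0.0]
ee_pos: [612.4, 81.9, 62.0]
ft_force: [-0.4, 0.0, 0.1]
ee_pos: [612.4, 81.9, 58.8]
ft_force: [0.2, -0.6, -0.6]
```

No contact, even though I'm below the expected height. I'll raise it and look.

Run:
```python
from h import *
o=ctrl.get_obs(); a=optics.get_image("wrist"); b=optics.get_image("scene"); e=optics.get_image("top")
P=proj(cam('scene'),o['ee_pos'])[0].astype(int); Q=proj(cam('top'),o['ee_pos'])[0].astype(int); print(P,Q)
x=cv2.resize(a[130:280,170:350],(480,400),interpolation=2); y=cv2.resize(b[P[1]-40:P[1]+40,P[0]-32:P[0]+32],(320,400),interpolation=2)
cv2.imwrite("pics/bell.png",np.hstack([x,y])[:,:,::-1])
d=optics.masks_of("bell_plunger","scene"); print([(k["conf"],k["extent"]) for k in d])
```

```text
[244 210] [223 193]
[]
```

View pics/bell.png

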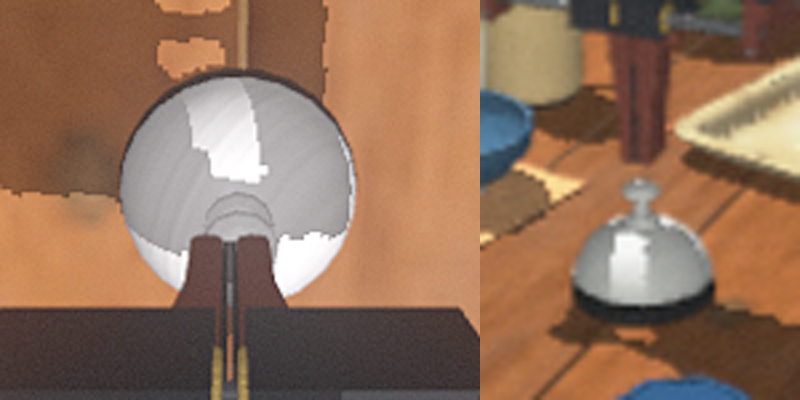

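```bash
python3 -c "
from h import *
o=ctrl.get_obs();c=cam('scene');print(proj(c,[[613,82,68],[613,82,0],o['ee_pos']]).round(1),o['ee_pos'],o['width'],o['qpos'].round(3))
w=cam('wrist',o);print(proj(w,[[613,82,68],[613,82,50],o['ee_pos']]).round(1))"
python3 -m jog '[[0,0.05,0.05,0,0,0,0],[0,0,0,0,0,0,0]]'|grep -E "ft|ee";python3 -m jog '[[0,0,0.05,0,0,0,0],[0,0,0,0,0,0,0]]'|grep -E "ft|ee"
```

```text
[[244.5 207.3]
 [244.9 229.1]
 [244.6 210.2]] [612.71085134  81.89776002  59.2920951 ] 0.47747899827085327 [ 0.115  0.591  1.723 -0.002  0.828 -0.01 ]
[[256.2 224.5]
 [256.1 215.8]
 [255.7 220.2]]
ee_pos: [614.9, 82.2, 57.1]
ft_force: [0.1, 0.1, 0.0]
ee_pos: [614.4, 82.1, 55.0]
ft_force: [-0.0, 0.8, -0.0]
```

Run:
```python
from h import *
o=ctrl.get_obs(); b=optics.get_image("scene"); a=optics.get_image("wrist")
print(o["t"],o["ee_pos"].round(1),proj(cam("scene"),o["ee_pos"]).round(1))
for r in range(190,216): print(r,b[r,240:250].mean(1).astype(int).tolist(), b[r,244].tolist())
w=cam("wrist",o)
for t in("bell_top","bell_plunger"):
    for d in optics.masks_of(t,"wrist")[:2]: print(t,d["conf"],d["extent"])
```

```text
31.3 [614.4  82.1  55. ] [[244.1 211.5]]
190 [72, 64, 62, 72, 73, 79, 66, 58, 72, 104] [105, 61, 55]
191 [75, 61, 59, 73, 76, 75, 64, 58, 75, 108] [107, 63, 58]
192 [75, 64, 59, 70, 78, 72, 60, 59, 78, 109] [109, 67, 58]
193 [74, 64, 62, 70, 76, 68, 62, 57, 73, 108] [105, 65, 58]
194 [74, 65, 60, 69, 75, 65, 61, 61, 79, 113] [107, 64, 56]
195 [75, 67, 62, 72, 76, 64, 62, 62, 87, 118] [105, 65, 58]
196 [76, 67, 58, 69, 78, 65, 57, 60, 83, 118] [108, 66, 60]
197 [72, 67, 62, 73, 72, 68, 58, 59, 85, 113] [104, 61, 53]
198 [73, 65, 63, 72, 74, 69, 65, 60, 83, 115] [105, 63, 55]
199 [76, 70, 62, 71, 73, 63, 59, 58, 84, 111] [104, 62, 54]
200 [75, 69, 56, 67, 76, 65, 60, 60, 86, 110] [106, 64, 59]
201 [74, 67, 56, 70, 75, 64, 59, 68, 95, 115] [105, 64, 56]
202 [78, 76, 61, 71, 73, 71, 73, 96, 116, 123] [106, 62, 53]
203 [90, 98, 84, 74, 80, 93, 97, 116, 121, 121] [114, 69, 59]
204 [116, 122, 112, 103, 100, 112, 117, 121, 122, 121] [142, 91, 68]
205 [122, 121, 134, 131, 118, 112, 113, 116, 121, 121] [152, 114, 89]
206 [117, 127, 173, 170, 136, 123, 121, 116, 121, 118] [143, 137, 129]
207 [117, 168, 155, 141, 143, 139, 139, 128, 116, 113] [144, 144, 141]
208 [128, 229, 206, 167, 172, 166, 154, 135, 119, 118] [172, 174, 171]
209 [119, 148, 164, 171, 178, 170, 153, 128, 122, 122] [179, 181, 175]
210 [119, 113, 126, 149, 173, 143, 120, 119, 125, 125] [173, 175, 171]
211 [116, 119, 126, 161, 172, 140, 118, 123, 128, 127] [173, 175, 170]
212 [128, 119, 123, 159, 167, 141, 118, 130, 148, 139] [168, 170, 164]
213 [155, 138, 133, 153, 157, 140, 140, 145, 202, 171] [158, 160, 155]
214 [118, 139, 158, 169, 176, 168, 155, 134, 212, 166] [178, 177, 173]
215 [164, 160, 160, 166, 174, 170, 158, 140, 133, 131] [175, 176, 171]
bell_plunger 0.54 [255.8, 214.8, 27.7, 9.7]
```

The scene column profile shows the closed fingertips ending at row 203.5, directly above the plunger head at row 206.5 with a gap between them. I'll go on down in small steps, watching the force.

```bash
for i in 1; do python3 -m jog '[[0,0,0.07,0,0,0,0],[0,0,0,0,0,0,0]]'|grep -E "ft|ee"; python3 -m jog '[[0,0,0.06,0,0,0,0],[0,0,0,0,0,0,0]]'|grep -E "ft|ee"; python3 -m jog '[[0,0,0.06,0,0,0,0],[0,0,0,0,0,0,0]]'|grep -E "ft|ee"; done; python3 -c "
from h import *
b=optics.get_image('scene')
for r in range(200,216): print(r,b[r,240:250].mean(1).astype(int).tolist())"
```

```text
ee_pos: [614.4, 82.1, 52.1]
ft_force: [-0.1, 0.4, 0.3]
ee_pos: [614.4, 82.1, 49.7]
ft_force: [0.5, 0.2, -0.0]
ee_pos: [614.4, 82.1, 47.3]
ft_force: [0.5, 0.5, 0.6]
200 [76, 66, 61, 72, 76, 64, 58, 65, 78, 109]
201 [75, 68, 56, 70, 76, 64, 60, 58, 70, 107]
202 [77, 70, 61, 68, 78, 65, 63, 57, 74, 111]
203 [80, 70, 59, 71, 76, 65, 57, 64, 87, 114]
204 [79, 71, 60, 68, 72, 65, 66, 87, 114, 121]
205 [88, 74, 64, 73, 76, 72, 88, 111, 120, 119]
206 [100, 104, 91, 87, 86, 102, 115, 118, 122, 120]
207 [119, 132, 138, 135, 134, 139, 141, 128, 117, 115]
208 [126, 147, 162, 171, 172, 168, 155, 131, 118, 121]
209 [120, 143, 161, 169, 176, 168, 155, 127, 121, 125]
210 [118, 110, 125, 148, 173, 146, 119, 120, 123, 125]
211 [117, 117, 128, 161, 172, 140, 119, 123, 128, 129]
212 [135, 123, 125, 157, 166, 145, 119, 129, 147, 139]
213 [183, 153, 133, 154, 158, 139, 142, 144, 183, 160]
214 [168, 160, 157, 168, 178, 168, 153, 132, 124, 116]
215 [171, 177, 169, 167, 172, 170, 159, 140, 133, 132]
```

```bash
for i in 1; do python3 -m jog '[[0,0,0.06,0,0,0,0],[0,0,0,0,0,0,0]]'|grep -E "ft|ee"; python3 -m jog '[[0,0,0.06,0,0,0,0],[0,0,0,0,0,0,0]]'|grep -E "ft|ee"; python3 -m jog '[[0,0,0.06,0,0,0,0],[0,0,0,0,0,0,0]]'|grep -E "ft|ee"; done
```

```text
ee_pos: [614.4, 82.1, 45.0]
ft_force: [0.1, 0.8, -0.2]
ee_pos: [614.4, 82.1, 42.5]
ft_force: [-0.3, -0.6, 0.3]
ee_pos: [614.6, 82.1, 40.3]
ft_force: [0.2, -0.2, 1.2]
```

```bash
for i in 1; do python3 -m jog '[[0,0,0.06,0,0,0,0],[0,0,0,0,0,0,0]]'|grep -E "ft|ee"; python3 -m jog '[[0,0,0.06,0,0,0,0],[0,0,0,0,0,0,0]]'|grep -E "ft|ee"; done;  python3 -c "
from h import *
b=optics.get_image('scene')
for r in range(203,222): print(r,b[r,238:252].mean(1).astype(int).tolist())"
```

```text
ee_pos: [614.7, 82.1, 38.0]
ft_force: [-0.6, 1.0, 2.7]
ee_pos: [614.7, 82.1, 35.6]
ft_force: [-1.5, 0.9, 4.0]
203 [122, 92, 75, 67, 56, 71, 76, 65, 59, 62, 85, 118, 121, 118]
204 [125, 94, 77, 67, 58, 72, 78, 67, 59, 58, 85, 112, 119, 114]
205 [126, 102, 80, 67, 57, 68, 76, 64, 56, 62, 84, 112, 117, 111]
206 [125, 100, 79, 69, 60, 69, 75, 63, 61, 60, 76, 110, 112, 119]
207 [121, 98, 79, 74, 59, 72, 76, 68, 60, 69, 87, 109, 119, 122]
208 [117, 99, 79, 72, 60, 71, 73, 67, 68, 88, 110, 123, 125, 126]
209 [119, 106, 101, 95, 77, 76, 77, 76, 103, 114, 120, 122, 127, 125]
210 [118, 119, 140, 140, 126, 121, 112, 121, 142, 137, 125, 124, 123, 126]
211 [119, 117, 117, 145, 160, 171, 173, 166, 156, 134, 127, 127, 125, 125]
212 [118, 128, 130, 116, 134, 153, 160, 137, 120, 131, 147, 139, 124, 115]
213 [135, 167, 155, 138, 135, 155, 157, 141, 139, 145, 183, 163, 139, 127]
214 [179, 149, 121, 142, 160, 171, 177, 169, 156, 136, 127, 116, 177, 156]
215 [171, 172, 175, 186, 172, 167, 173, 168, 159, 139, 133, 129, 128, 125]
216 [242, 243, 243, 241, 194, 149, 147, 136, 142, 145, 141, 138, 137, 131]
217 [242, 243, 244, 223, 165, 149, 151, 150, 151, 148, 146, 144, 140, 136]
218 [242, 244, 245, 246, 217, 154, 153, 157, 152, 151, 149, 148, 146, 144]
219 [242, 244, 246, 246, 215, 158, 157, 155, 156, 156, 154, 152, 147, 145]
220 [242, 243, 244, 224, 169, 160, 157, 159, 158, 156, 156, 155, 154, 152]
221 [239, 241, 241, 241, 204, 162, 162, 161, 161, 159, 161, 160, 158, 157]
```

The plunger is going down: 4 N so far, and the head has moved down about 3 px. I'll continue to the stop.

```bash
python3 -m jog '[[0,0,0.06,0,0,0,0],[0,0,0,0,0,0,0]]'|grep -E "ft|ee"; python3 -m jog '[[0,0,0.05,0,0,0,0],[0,0,0,0,0,0,0]]'|grep -E "ft|ee"
```

```text
ee_pos: [614.7, 82.1, 33.2]
ft_force: [-1.8, 0.0, 5.0]
ee_pos: [614.9, 82.1, 32.6]
ft_force: [-4.8, -0.1, 15.4]
```

The force jumped to 15 N, so the plunger is at its stop. I'll let go and check everything.

```bash
python3 -m jog '[[0,0,-0.2,0,0,0,0],[0,0,-0.5,0,0,0,0],[0,0,-0.8,0,0,0,0],[0,0,-0.8,0,0,0,0],[0,0,-0.5,0,0,0,0],[0,0,0,0,0,0,0],[0,0,0,0,0,0,0]]'|grep -E "ft|ee|t:"
python3 - <<'E'
from h import *
b=optics.get_image("scene"); optics.get_image("top"); c=cam("scene")
print([b[r,244].tolist() for r in(205,207,208,209)])
for n in("top","scene"):
  for t in("tumbler_orange","tumbler_blue","sauce_bowl","dip_bowl"):
    print(n,t,[(round(d["conf"],2),np.round(d["extent"],1).tolist()) for d in optics.masks_of(t,n)][:1])
print(proj(c,tumbler(560,-146,2,.13,66,60)).min(0),proj(c,tumbler(560,-146,2,.13,66,60)).max(0))
E
```

```text
t: 34.3
ee_pos: [614.4, 82.2, 142.7]
ft_force: [-0.0, 1.3, -1.0]
[[184, 155, 138], [242, 242, 240], [172, 174, 170], [177, 181, 176]]
top tumbler_orange [(0.82, [310.0, 211.0, 22.6, 29.6])]
top tumbler_blue [(0.65, [134.9, 263.7, 36.9, 28.4])]
top sauce_bowl [(0.86, [377.5, 208.8, 33.2, 38.5])]
top dip_bowl [(0.7, [241.1, 134.6, 37.8, 34.2])]
scene tumbler_orange [(0.9, [296.9, 188.4, 23.5, 44.1])]
scene tumbler_blue [(0.64, [255.4, 276.2, 31.6, 62.2])]
scene sauce_bowl [(0.66, [323.0, 174.8, 28.0, 16.4])]
scene dip_bowl [(0.87, [204.6, 199.4, 31.5, 20.7])]
[286.75540068 168.07509808] [310.05112312 207.29383333]
```

Everything is where it should be, and the plunger is back at rest (head at row 207).

```bash
python3 -c "
from workcell import ctrl
print(ctrl.close_job())"
```

```text
the job is handed in; nothing more can be done
None
```

The orange tumbler, matching the tray's orange bowl, stands mouth up on the free end of the tray; I then pressed the bell to its stop (15 N), let it go and handed in at about 34 s, though I viewed 11 pictures, one over the limit of 10.

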